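Sort marked pipe fittings into the colour-coded trays

TASK

The laser-marked fittings are to be sorted by shape, whatever their metal: put both tees in the blue tray, both hex plugs in the yellow tray and the coupling in the red tray. Stand every piece upright inside its tray, flat on the tray's floor, just as it stands on the bench now. Leave the marker pen and the phone where they lie.

Things in the scene. Friction and masses are not known exactly. Their poses are not given: they have to be found in the camera images.
- tee_steel: Bright silvery steel pipe tee standing on one run end: 62 mm tall, body 32 mm, end collars 38 mm in diameter (upper collar 48 to 62 mm up, dark bore in its flat top). The level branch sticks out along its +x to 34 mm from the run axis, spanning 12 to 50 mm in height. Grip across the upper collar, square to the branch. 0.3 to 0.54 kg. Origin: centre of the underside, on the run axis; z up.
- tee_brass: Yellow brass pipe tee standing on one run end: 62 mm tall, body 32 mm, end collars 38 mm in diameter (upper collar 48 to 62 mm up, dark bore in its flat top). The level branch sticks out along its +x to 34 mm from the run axis, spanning 12 to 50 mm in height. Grip across the upper collar, square to the branch. 0.3 to 0.54 kg. Origin: centre of the underside, on the run axis; z up.
- plug_steel: Bright silvery steel hex-head pipe plug standing on its head: hexagon 38 mm across flats (44 mm over corners) and 16 mm high, with a round threaded stub 26 mm in diameter above it from 16 to 46 mm height, to grip by. 0.15 to 0.3 kg. Origin: centre of its underside; z up.
- plug_brass: Yellow brass hex-head pipe plug standing on its head: hexagon 38 mm across flats (44 mm over corners) and 16 mm high, with a round threaded stub 26 mm in diameter above it from 16 to 46 mm height, to grip by. 0.15 to 0.3 kg. Origin: centre of its underside; z up.
- coupling: Bright silvery steel coupling: a plain round sleeve standing on end, 38 mm in diameter and 46 mm tall, with a dark bore in its flat top. 0.18 to 0.35 kg. Origin: centre of its underside; z up.
- tray_blue: Blue open tray, fixed to the bench: outside 98 mm (its x) by 158 mm (its y) by 14 mm high, walls and floor 4 mm thick, inside 90 by 150 mm, the inner floor 4 mm above the origin. Two pieces fit side by side along its y, 38 mm either side of the centre. Origin: centre of its underside, on the bench; z up. For the tees.
- tray_yellow: Yellow open tray, fixed to the bench: outside 98 mm (its x) by 158 mm (its y) by 14 mm high, walls and floor 4 mm thick, inside 90 by 150 mm, the inner floor 4 mm above the origin. Two pieces fit side by side along its y, 38 mm either side of the centre. Origin: centre of its underside, on the bench; z up. For the plugs.
- tray_red: Red open tray, fixed to the bench: outside 98 mm (its x) by 158 mm (its y) by 14 mm high, walls and floor 4 mm thick, inside 90 by 150 mm, the inner floor 4 mm above the origin. Two pieces fit side by side along its y, 38 mm either side of the centre. Origin: centre of its underside, on the bench; z up. For couplings.
- marker: White marker pen with a red cap, lying among the pieces, 130 mm long (along its x) and 14 mm thick. Not to be moved. Origin: under its middle.
- phone: Black phone lying face up at the robot's right, 75 by 155 by 9 mm (x, y, z). Not to be moved. Origin: centre of its underside.

How it is judged:
At the end, for the whole second after the job is handed in: Both tees stand in the blue tray, both plugs in the yellow, the coupling in the red: origins inside the tray (within 45 mm of its centre along its x, 75 mm along its y), under 9 mm above the tray's underside, upright to 0.1 rad, at rest (under 0.02 m/s) (x of tee_steel in the frame of tray_blue between -0.045 and 0.045 m and y of tee_steel in the frame of tray_blue between -0.075 and 0.075 m and z of tee_steel in the frame of tray_blue between 0 and 0.009 m and angle between each of tee_steel, tee_brass, plug_steel, plug_brass, coupling's own z axis and vertical below 0.1 rad and linear speed of each of tee_steel, tee_brass, plug_steel, plug_brass, coupling below 0.02 m/s and x of tee_brass in the frame of tray_blue between -0.045 and 0.045 m and y of tee_brass in the frame of tray_blue between -0.075 and 0.075 m and z of tee_brass in the frame of tray_blue between 0 and 0.009 m and x of plug_steel in the frame of tray_yellow between -0.045 and 0.045 m and y of plug_steel in the frame of tray_yellow between -0.075 and 0.075 m and z of plug_steel in the frame of tray_yellow between 0 and 0.009 m and x of plug_brass in the frame of tray_yellow between -0.045 and 0.045 m and y of plug_brass in the frame of tray_yellow between -0.075 and 0.075 m and z of plug_brass in the frame of tray_yellow between 0 and 0.009 m and x of coupling in the frame of tray_red between -0.045 and 0.045 m and y of coupling in the frame of tray_red between -0.075 and 0.075 m and z of coupling in the frame of tray_red between 0 and 0.009 m); the robot touches nothing.
It fails at once if the marker is moved by more than 25 mm (distance of marker from where it was at the start of the episode above 0.025 m).
It fails at once if the phone is moved by more than 25 mm (distance of phone from where it was at the start of the episode above 0.025 m).
It also fails if it takes over 128 s, if anything falls off the work surface, if the arm or the gripper's body presses on something with over 40 N, if the wrist force passes 120 N, or if a joint passes its speed limit or range.

ROBOT

A 7-joint arm with a two-finger parallel gripper is mounted at the origin on the work surface. World frame = base frame: x ahead of the robot, y to its left, z up, the work surface at z = 0. Lengths are in m, angles in rad, forces in N, time in s.
With the tool pointing down it reaches from about 0.4 to 0.85 m from the base axis. Payload 4.5 kg.
Tool frame: the origin (TCP) lies on the front face of the gripper's body, between the roots of the fingers; the fingertips stand 64 mm ahead of it and the grasp point (between the pads) lies 45 mm ahead of it (tip_reach is the distance from the TCP to the fingertips, in m); z points along the fingers, y is the line along which they close (so a half turn about z gives the same grasp; the last joint's range is limited). The gripper opens to 88 mm and grips with 3 to 60 N. Pads are 18 mm wide; open, the fingers measure 123 mm over their backs; the gripper's body (75 mm by 187 mm) begins 45 mm behind the grasp point.
Start: joints at [-1.292, 0.689, -0.195, 1.565, 0.157, 0.902, -0.215], TCP at [0.151, 0.606, 0.303] pointing down, gripper open.
Joint ranges: [-3.01, 3.01], [-0.46, 2.08], [-1.47, 1.51], [0.13, 2.56], [-1, 4.14], [0.04, 2.09], [-2.66, 2.66]. Speed limits (rad/s): [2.57, 2.57, 3.14, 3.14, 3.14, 3.14, 3.14].

INTERFACE

Orientations are given as a unit quaternion [x, y, z, w].
In Python, from workcell import * gives the robot as it stands.
- The arm moves only by the tool play_rows, never from a script. Its argument "commands" is a list that holds one entry, the list of rows, each a list of 7 numbers: the shift along the world's x, y, z each as a share of 10 cm, from -1 to 1, then the turn, a rotation vector about the world's x, y, z each as a share of 2 pi rad, from -1 to 1, then the opening, from 0 (shut) to 1 (fully open). In form: [[[dx, dy, dz, wx, wy, wz, jaw], ...]]. A call has 1 to 12 rows; each row shifts and turns the commanded pose from where the row before left it; what a row does not reach is not made up. A row lasts 1/12 s, in which the tool goes at most 41.7 mm and 7.16 degrees, less where a joint would pass 70% of its speed; a pose out of reach is approached as far as the arm can. A call with a number of a shift or a turn outside -1 to 1 is refused whole. A call with a gripper value outside its range is refused whole. The fingers move at their own pace and stop on an object; the grip force is fixed at half the most. Time passes only in rows, so rows that do not move let the fingers close. It gives the time, the measured TCP pose, the force, the opening and the grip force at its end, in the units of the state.
- get_state(): the state, without advancing time (a new reading comes with each control period).
- capture(name): name is "scene" or "top" or "wrist"; returns the picture (384x512x3 uint8, blue, green, red); there is no depth.
- camera_params(name): a dict with "fx", "fy", "cx", "cy" (pixels), "R" (3x3) and "t" (3): a world point X has camera coordinates R X + t. Camera axes: x right, y down, z forward; pixel columns grow to the right and rows downward; lengths in m; the calibration is good to about 2 mm. The wrist camera is an equidistant fisheye: a pixel r from the principal point sees the ray r / f radians off the axis. A picture is of the moment at which its call begins: read the wrist's pose just before it. camera_params takes no time and is no camera call; for the wrist camera it gives the pose at the moment of the call.
- sign_off(): hands the job in; it is judged then, once.
Trained networks look in the newest picture that a camera, given by its name, has taken for a name from the list of things; names that differ only in an ending like _2 or _b are one class to them, and where a whole thing is asked for, a point or a joint stands for the part that bears it (a point fixed in the world has none). Each returns a list of dicts, best first, with "p" (0 to 1); they miss things now and then, are a little off and sometimes report something else, mostly with a low value. They report only what shows in the picture. A call takes as long as a camera call.
- boxes_of(camera, thing): "xy" ([column, row] in pixels, amid what is visible of it).
The state is a dict: "time_s": time; "q": joint angles; "joint_vel": joint speeds; "joint_torque": joint torques, N m; "eef_pos": TCP position; "eef_rot": TCP orientation; "ft_force": force on the tool from outside, world axes, zero at the start; "ft_torque": the same for the moment, N m; "gripper_width": finger opening in m; "gripper_force": force on a finger pad.
Only numpy, scipy, OpenCV 4.12 (cv2) and the standard library are available. Lean on these libraries where they do the work, as an engineer would, in place of code of your own. Each camera call takes 0.05 s, during which the arm holds its last target. There are 200 camera calls.

## Working session

There is one attempt and no reset: what is moved stays moved. The work goes in short steps, Python scripts to look and compute and a tool call to move; the robot and the scene stay as the last step left them, time stands still between calls to the robot, and variables do not carry over. Pictures are saved under pics/ and viewed, at most 14 in all, crops included, and the job is handed in when it is done.

Besides the shell and the picture viewer there is one more tool, called after ">>>" as name(argument=value, ...) on one line, values as JSON. play_rows: Moves the arm, as the interface text tells. Shift numbers are shares of 10 cm and turn numbers shares of 2 pi rad, none past 1 either way. Its arguments: {"type":"object","properties":{"commands":{"type":"array"}},"required":["commands"]}

```bash
mkdir -p pics; cat > h.py <<'E'
from workcell import *
import numpy as np, cv2
from scipy.spatial.transform import Rotation as Ro
def w(cam,uv,z,P=None):
    P=P or camera_params(cam);R=np.array(P['R']);t=np.array(P['t'])
    a=np.array([(uv[0]-P['cx'])/P['fx'],(uv[1]-P['cy'])/P['fy']])
    if cam=='wrist':
        r=np.linalg.norm(a);d=np.r_[a/max(r,1e-9)*np.sin(r),np.cos(r)]
    else: d=np.r_[a,1]
    d=R.T@d;c=-R.T@t
    return c+d*(z-c[2])/d[2]
E
python3 - <<'E'
from h import *
for c in('top','scene'):
    cv2.imwrite(f'pics/{c}1.png',capture(c))
H=dict(tee_steel=.062,tee_brass=.062,plug_steel=.046,plug_brass=.046,coupling=.046,tray_blue=.004,tray_yellow=.004,tray_red=.004,marker=.014,phone=.009)
for k,h in H.items():
    print(k,[(np.round(b['xy']),round(b['p'],2),np.round(w('top',b['xy'],h)[:2],3)) for b in boxes_of('top',k)[:3]])
s=get_state();print(s['time_s'],s['eef_pos'],s['eef_rot'],s['gripper_width'])
E
```

```text
tee_steel [(array([331., 232.]), 0.65, array([ 0.417, -0.276])), (array([116., 151.]), 0.4, array([0.593, 0.228]))]
tee_brass [(array([294., 208.]), 0.67, array([ 0.469, -0.191]))]
plug_steel [(array([182., 208.]), 0.65, array([0.465, 0.067]))]
plug_brass [(array([144., 218.]), 0.58, array([0.437, 0.153]))]
coupling [(array([242., 214.]), 0.51, array([ 0.454, -0.072]))]
tray_blue [(array([310., 162.]), 0.92, array([ 0.595, -0.237]))]
tray_yellow [(array([216., 156.]), 0.63, array([ 0.604, -0.002]))]
tray_red [(array([114., 153.]), 0.68, array([0.603, 0.254]))]
marker [(array([ 97., 207.]), 0.69, array([0.466, 0.28 ]))]
phone [(array([412., 226.]), 0.56, array([ 0.44 , -0.484]))]
0.6 [0.15145866 0.60640561 0.30274596] [ 1.22108364e-01  9.92516773e-01  5.16412965e-05 -7.25331922e-06] 0.0876614722404199
```

View pics/top1.png

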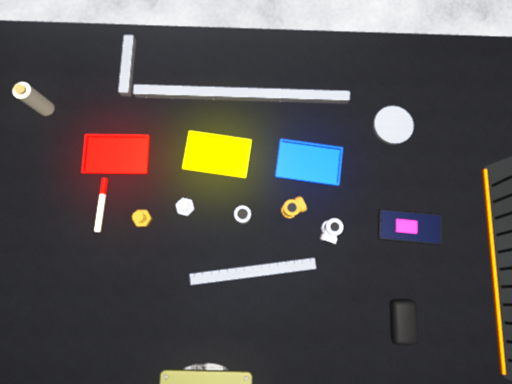

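View pics/scene1.png

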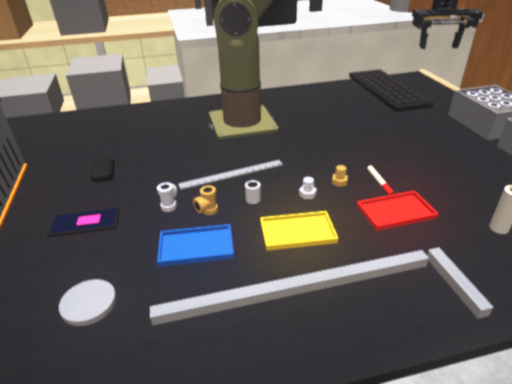

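The top view shows, left to right, the marker (100,205), brass plug (142,218), steel plug (185,206), coupling (242,214), brass tee (293,208) and steel tee (332,230). The red, yellow and blue trays are at (115,154), (217,155) and (310,162). I'll enlarge it to get finer positions.

```bash
python3 - <<'E'
from h import *
im=cv2.imread('pics/top1.png')
c=im[125:250,75:350]
c=np.hstack([c])
cv2.imwrite('pics/top1z.png',cv2.resize(c[65:,50:],None,fx=3.5,fy=3.5,interpolation=cv2.INTER_CUBIC))
hsv=cv2.cvtColor(im,cv2.COLOR_BGR2HSV)
for n,lo,hi,x0,x1 in(('blue',100,125,265,355),('yellow',25,35,170,262),('red',0,5,70,160)):
    m=cv2.inRange(hsv,(lo,150,140),(hi,255,255));m[:,:x0]=0;m[:,x1:]=0;m[190:]=0;m[:120]=0;m[177:,:130]=0
    cs=max(cv2.findContours(m,0,2)[0],key=cv2.contourArea)
    r=cv2.minAreaRect(cs);b=np.array([w('top',p,.014)[:2] for p in cv2.boxPoints(r)])
    e=[b[1]-b[0],b[2]-b[1]];L=max(e,key=np.linalg.norm)
    print(n,b.mean(0).round(3),[np.linalg.norm(x).round(3) for x in e],'long axis deg',np.degrees(np.arctan2(L[1],L[0])).round(1))
P=camera_params('wrist');s=get_state()
print('wristcam in world',-np.array(P['R']).T@P['t'],s['eef_pos'],P['R'],P['fx'])
print(Ro.from_quat(s['eef_rot']).as_matrix().round(2))
E
```

```text
blue [ 0.593 -0.235] [np.float64(0.103), np.float64(0.166)] long axis deg -96.8
yellow [ 0.607 -0.003] [np.float64(0.104), np.float64(0.167)] long axis deg -96.8
red [0.6   0.248] [np.float64(0.104), np.float64(0.169)] long axis deg -89.4
wristcam in world [0.07020049 0.62678231 0.38417264] [0.15145866 0.60640561 0.30274596] [[ 0.24330836  0.96994822  0.00122103]
 [ 0.91842234 -0.23078774  0.32130581]
 [ 0.3119318  -0.07705497 -0.9469747 ]] 297.3186396354542
[[-0.97  0.24 -0.  ]
 [ 0.24  0.97  0.  ]
 [ 0.    0.   -1.  ]]
```

View pics/top1z.png

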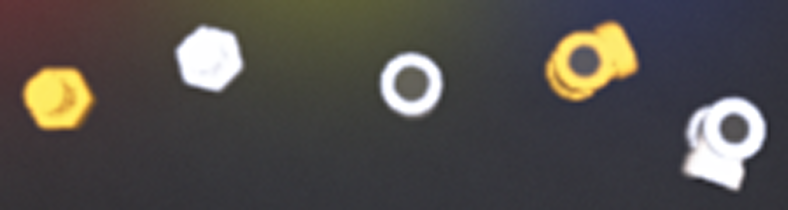

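```bash
python3 - <<'E'
from h import *
g=lambda X,Y,z:w('top',(125+X/3.5,190+Y/3.5),z)[:2].round(4)
print('pb hex',g(59,99,.016),'stub',g(64,97,.046));print('ps hex',g(210,59,.016));print('coup',g(411,84,.046))
for n,a,b in(('tb',(584,61),(625,48)),('ts',(735,128),(712,178))):
    p=g(*a,.062);q=g(*b,.031);d=q-p;print(n,p,q,np.degrees(np.arctan2(d[1],d[0])))
E
```

```text
pb hex [0.4406 0.1683] stub [0.4391 0.1562]
ps hex [0.4709 0.0668]
coup [ 0.4539 -0.0727]
tb [ 0.4702 -0.1857] [ 0.4841 -0.2176] -66.45547690791659
ts [ 0.429  -0.2842] [ 0.3977 -0.2759] 165.14836603200092
```

>>> play_rows(commands=[[[0.3,-0.35,-0.05,0,0,0,1],[0.3,-0.35,-0.05,0,0,0,1],[0.3,-0.35,-0.05,0,0,0,1],[0.3,-0.35,-0.05,0,0,0,1],[0.3,-0.35,-0.05,0,0,0,1],[0.3,-0.35,-0.05,0,0,0,1],[0.3,-0.35,-0.05,0,0,0,1],[0.3,-0.35,-0.05,0,0,0,1],[0.2,-0.35,-0.05,0,0,0,1],[0.1,-0.35,-0.05,0,0,0,1],[0.1,-0.35,-0.05,0,0,0,1],[0,-0.3,0,0,0,0,1]]])

```text
time_s: 1.6
eef_pos: [0.4089, 0.2169, 0.2512]
eef_rot: [0.124, 0.992, -0.0, 0.001]
ft_force: [0.3, 0.5, 0.2]
gripper_width: 0.088
gripper_force: 0.0
```

>>> play_rows(commands=[[[0.15,-0.25,-0.25,0,0,0,1],[0.15,-0.25,-0.25,0,0,0,1],[0,0,0,0,0,0,1],[0,0,0,0,0,0,1]]])

```text
time_s: 1.93
eef_pos: [0.4375, 0.168, 0.2009]
eef_rot: [0.124, 0.992, -0.001, -0.001]
ft_force: [-0.4, 1.2, -0.1]
gripper_width: 0.0882
gripper_force: 0.0
```

```bash
cat > look.py <<'E'
from h import *
import sys
name=sys.argv[1];things=[a.split(':') for a in sys.argv[2:]]
P=camera_params('wrist');im=capture('wrist');s=get_state()
cv2.imwrite(f'pics/{name}.png',im)
print(s['time_s'],np.round(s['eef_pos'],4),'tool y deg',np.degrees(np.arctan2(*Ro.from_quat(s['eef_rot']).as_matrix()[1::-1,1])).round(1))
for t,z in things: print(t,[(np.round(b['xy'],1),round(b['p'],2),w('wrist',b['xy'],float(z),P)[:2].round(4)) for b in boxes_of('wrist',t)[:3]])
E
python3 look.py w1 plug_brass:.03 plug_steel:.03 marker:.01 tray_red:.004
```

```text
1.9833 [0.4373 0.1698 0.2016] tool y deg 75.9
plug_brass [(array([261.7, 194. ]), 0.56, array([0.4378, 0.1738])), (array([ 70.9, 251. ]), 0.34, array([ 0.4501, -0.0497]))]
plug_steel [(array([180.1, 238.7]), 0.88, array([0.4625, 0.0864])), (array([178.9, 344.9]), 0.27, array([0.6029, 0.0284]))]
marker [(array([364.1, 187.3]), 0.91, array([0.4627, 0.274 ]))]
tray_red [(array([323.6, 288.5]), 0.57, array([0.5767, 0.2148])), (array([362.4, 189.5]), 0.27, array([0.4669, 0.2737]))]
```

View pics/w1.png

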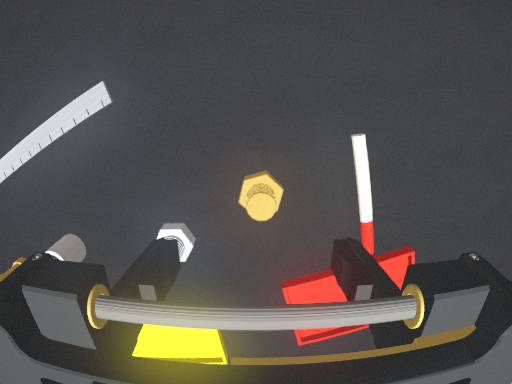

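Wrist view: the brass plug's stub top is at (261,207) and its hex at (261,193). The marker is well to the right, at (365,190).

```bash
python3 - <<'E'
from h import *
for uv,z in(((261,207),.046),((261,190),.016),((177,242),.016)):print(w('wrist',uv,z)[:2].round(4))
print(get_state()['eef_pos'])
E
```

```text
[0.4445 0.1752]
[0.439  0.1772]
[0.4727 0.0797]
[0.43702332 0.171365   0.20257241]
```

>>> play_rows(commands=[[[0.05,0.05,-0.25,0,0,0,1],[0,0,-0.25,0,0,0,1],[0,0,-0.25,0,0,0,1],[0,0,0,0,0,0,1],[0,0,0,0,0,0,1],[0,0,0,0,0,0,1]]])

```text
time_s: 2.68
eef_pos: [0.4423, 0.1755, 0.1279]
eef_rot: [0.122, 0.993, 0.0, 0.0]
ft_force: [-1.2, 0.2, 0.2]
gripper_width: 0.0887
gripper_force: 0.0
```

```bash
python3 look.py w2 plug_brass:.03; python3 look.py w2b plug_brass:.03
```

```text
2.7333 [0.4426 0.1754 0.1282] tool y deg 76.0
plug_brass [(array([249.1, 223. ]), 0.81, array([0.4369, 0.173 ]))]
2.8333 [0.4427 0.1751 0.1282] tool y deg 76.0
plug_brass [(array([252.8, 223.1]), 0.87, array([0.4382, 0.1752]))]
```

View pics/w2.png

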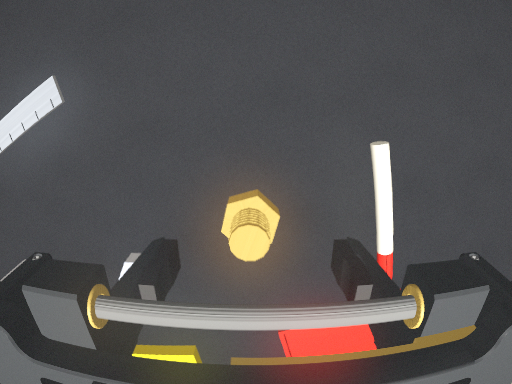

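```bash
python3 - <<'E'
from h import *
for uv,z in(((250,241),.046),((250,213),.016)):print(w('wrist',uv,z)[:2].round(4))
print(get_state()['eef_pos'])
E
```

```text
[0.4425 0.1721]
[0.4361 0.1734]
[0.44268593 0.1750426  0.12807869]
```

>>> play_rows(commands=[[[-0.02,-0.02,-0.2,0,0,0,1],[0,0,-0.25,0,0,0,1],[0,0,0,0,0,0,1],[0,0,0,0,0,0,0],[0,0,0,0,0,0,0],[0,0,0,0,0,0,0],[0,0,0,0,0,0,0],[0,0,0,0,0,0,0],[0,0,0,0,0,0,0],[0,0,0,0,0,0,0]]])

```text
time_s: 3.72
eef_pos: [0.4403, 0.1728, 0.0821]
eef_rot: [0.122, 0.993, 0.0, 0.0]
ft_force: [0.2, -0.1, -0.3]
gripper_width: 0.0437
gripper_force: 0.0
```

>>> play_rows(commands=[[[0,0,0,0,0,0,0],[0,0,0,0,0,0,0],[0,0,0,0,0,0,0],[0,0,0,0,0,0,0],[0,0,0,0,0,0,0],[0,0,0,0,0,0,0],[0,0,0.2,0,0,0,0],[0,0,0.3,0,0,0,0],[0,0,0.3,0,0,0,0]]])

```text
time_s: 4.47
eef_pos: [0.4393, 0.1726, 0.1618]
eef_rot: [0.122, 0.993, -0.001, -0.001]
ft_force: [1.2, 0.5, -2.0]
gripper_width: 0.0248
gripper_force: 30.0
```

>>> play_rows(commands=[[[0.2,-0.2,0.2,0,0,0,0],[0.25,-0.2,0,0,0,0,0],[0.25,-0.2,0,0,0,0,0],[0.25,-0.2,0,0,0,0,0],[0,0,0,0,0,0,0],[0,0,0,0,0,0,0],[0,0,0,0,0,0,0]]])

```text
time_s: 5.05
eef_pos: [0.5342, 0.0929, 0.1812]
eef_rot: [0.122, 0.993, 0.0, -0.001]
ft_force: [-0.2, -0.2, -3.0]
gripper_width: 0.0248
gripper_force: 30.0
```

```bash
python3 look.py w3 tray_yellow:.004 plug_steel:.03 plug_brass:.1 tray_red:.004 tray_blue:.004
```

```text
5.1 [0.5339 0.0936 0.1814] tool y deg 76.1
tray_yellow [(array([161.4, 251.6]), 0.8, array([ 0.5719, -0.0157]))]
plug_steel [(array([210. , 138.9]), 0.71, array([0.4737, 0.0715])), (array([427.8,  91.6]), 0.56, array([0.4727, 0.2619]))]
plug_brass [(array([255.3, 261.1]), 0.88, array([0.5481, 0.0897]))]
tray_red [(array([409.6, 216.2]), 0.67, array([0.5975, 0.2427]))]
tray_blue [(array([ 63. , 272.4]), 0.73, array([ 0.5752, -0.1602]))]
```

View pics/w3.png

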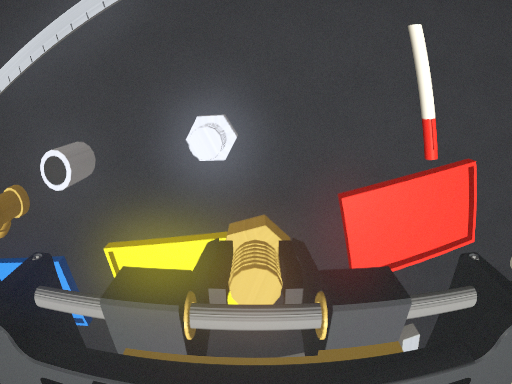

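The brass plug is held upright, with its hex at (257,230) below the stub. The yellow tray's near-left corner is at (105,246). The red tray's corners are at (341,195), (477,161), (474,240) and (355,268).

```bash
python3 - <<'E'
from h import *
for uv in((105,246),(341,195),(477,161)):print(w('wrist',uv,.014)[:2].round(4))
print('plug',w('wrist',(210,139),.03)[:2].round(4), 'coup',w('wrist',(57,169),.046)[:2].round(4))
E
```

```text
[ 0.5499 -0.0713]
[0.5524 0.1698]
[0.5531 0.3296]
plug [0.4744 0.072 ] coup [ 0.4574 -0.0666]
```

>>> play_rows(commands=[[[0.2,-0.15,0,0,0,0,0],[0.3,-0.2,0,0,0,0,0],[0.27,-0.2,0,0,0,0,0],[0,0,-0.2,0,0,0,0],[0,0,-0.3,0,0,0,0],[0,0,-0.2,0,0,0,0],[0,0,-0.1,0,0,0,0],[0,0,-0.05,0,0,0,0],[0,0,-0.05,0,0,0,0],[0,0,0,0,0,0,0],[0,0,0,0,0,0,0]]])

```text
time_s: 6.27
eef_pos: [0.6127, 0.0381, 0.0927]
eef_rot: [0.122, 0.993, 0.0, 0.001]
ft_force: [-0.1, 0.2, -3.2]
gripper_width: 0.025
gripper_force: 30.0
```

>>> play_rows(commands=[[[0,0,-0.03,0,0,0,0],[0,0,-0.02,0,0,0,0],[0,0,0,0,0,0,0],[0,0,0,0,0,0,0]]])

```text
time_s: 6.6
eef_pos: [0.6122, 0.0377, 0.087]
eef_rot: [0.122, 0.993, 0.0, 0.0]
ft_force: [-0.4, -0.3, -2.5]
gripper_width: 0.0252
gripper_force: 30.0
```

>>> play_rows(commands=[[[0,0,-0.01,0,0,0,0.6],[0,0,0,0,0,0,0.6],[0,0,0,0,0,0,0.6],[0,0,0,0,0,0,0.6],[0,0,0,0,0,0,0.6],[0,0,0.3,0,0,0,0.6],[0,0,0.3,0,0,0,0.6],[-0.2,0.04,0.1,0,0,0,0.6],[-0.3,0.1,0,0,0,0,0.6],[-0.3,0.1,0,0,0,0,0.6],[-0.3,0.05,0,0,0,0,0.6],[-0.28,0.05,0,0,0,0,0.6]]])

```text
time_s: 7.6
eef_pos: [0.4726, 0.0722, 0.1563]
eef_rot: [0.122, 0.993, 0.001, 0.0]
ft_force: [-0.9, 0.9, -0.2]
gripper_width: 0.0528
gripper_force: 0.0
```

>>> play_rows(commands=[[[0,0,-0.1,0,0,0,0.6],[0,0,0,0,0,0,0.6],[0,0,0,0,0,0,0.6],[0,0,0,0,0,0,0.6]]])

```text
time_s: 7.93
eef_pos: [0.4755, 0.0718, 0.146]
eef_rot: [0.122, 0.992, 0.0, 0.001]
ft_force: [0.8, -0.2, -1.3]
gripper_width: 0.0528
gripper_force: 0.0
```

```bash
python3 look.py w4 plug_steel:.03 coupling:.023 plug_brass:.03
```

```text
7.9833 [0.4755 0.0717 0.1461] tool y deg 75.9
plug_steel [(array([252.9, 210.9]), 0.61, array([0.4693, 0.072 ]))]
coupling [(array([ 89.8, 233. ]), 0.74, array([ 0.4588, -0.0695])), (array([223.1, 338.3]), 0.73, array([0.5932, 0.0108]))]
plug_brass [(array([254.7, 342.1]), 0.92, array([0.598 , 0.0408])), (array([ 85. , 231.9]), 0.49, array([ 0.4547, -0.0684]))]
```

View pics/w4.png

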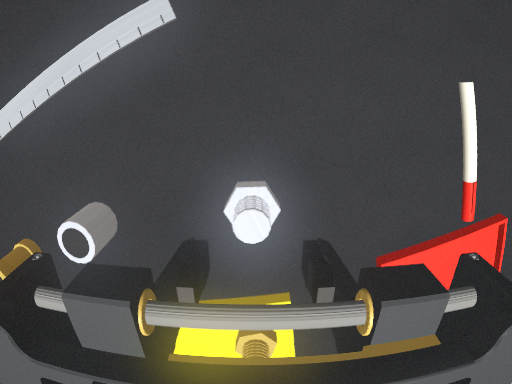

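The steel plug is centred between the fingers, with its stub top at (252,226). The brass plug stands in the yellow tray at (257,345).

>>> play_rows(commands=[[[-0.03,0,-0.2,0,0,0,0.6],[0,0,-0.25,0,0,0,0.6],[0,0,-0.18,0,0,0,0.6],[0,0,0,0,0,0,0.6],[0,0,0,0,0,0,0],[0,0,0,0,0,0,0],[0,0,0,0,0,0,0],[0,0,0,0,0,0,0],[0,0,0,0,0,0,0],[0,0,0,0,0,0,0],[0,0,0,0,0,0,0],[0,0,0,0,0,0,0]]])

```text
time_s: 9.13
eef_pos: [0.4714, 0.0713, 0.0838]
eef_rot: [0.122, 0.992, -0.0, 0.001]
ft_force: [-0.4, -1.5, 7.3]
gripper_width: 0.0251
gripper_force: 30.0
```

>>> play_rows(commands=[[[0,0,0,0,0,0,0],[0,0,0,0,0,0,0],[0,0,0,0,0,0,0]]])

```text
time_s: 9.38
eef_pos: [0.4714, 0.0712, 0.0838]
eef_rot: [0.123, 0.992, -0.0, 0.001]
ft_force: [0.0, -1.3, 7.5]
gripper_width: 0.0249
gripper_force: 30.0
```

>>> play_rows(commands=[[[0,0,0.2,0,0,0,0],[0,0,0.3,0,0,0,0],[0,-0.1,0.3,0,0,0,0],[0.2,-0.2,0,0,0,0,0],[0.3,-0.2,0,0,0,0,0],[0.3,-0.2,0,0,0,0,0],[0.3,-0.2,0,0,0,0,0],[0.22,-0.18,0,0,0,0,0],[0,0,0,0,0,0,0],[0,0,-0.3,0,0,0,0],[0,0,-0.25,0,0,0,0],[0,0,-0.1,0,0,0,0]]])

```text
time_s: 10.38
eef_pos: [0.6009, -0.0364, 0.095]
eef_rot: [0.122, 0.993, -0.0, -0.003]
ft_force: [-1.0, -0.3, -3.8]
gripper_width: 0.0251
gripper_force: 30.0
```

>>> play_rows(commands=[[[0,0,-0.04,0,0,0,0],[0,0,0,0,0,0,0],[0,0,0,0,0,0,0]]])

```text
time_s: 10.63
eef_pos: [0.6036, -0.0359, 0.0946]
eef_rot: [0.122, 0.993, 0.0, 0.001]
ft_force: [0.5, -0.5, -2.5]
gripper_width: 0.025
gripper_force: 30.0
```

>>> play_rows(commands=[[[0,0,-0.04,0,0,0,0],[0,0,-0.025,0,0,0,0],[0,0,0,0,0,0,0],[0,0,0,0,0,0,0.6],[0,0,0,0,0,0,0.6],[0,0,0,0,0,0,0.6],[0,0,0,0,0,0,0.6],[0,0,0,0,0,0,0.6],[0,0,0.3,0,0,0,0.6],[0,0,0.3,0,0,0,0.6],[-0.2,-0.04,0.1,0,0,0,0.8],[-0.3,-0.1,0,0,0,0,0.8]]])

```text
time_s: 11.63
eef_pos: [0.5572, -0.0481, 0.1603]
eef_rot: [0.121, 0.993, 0.002, 0.005]
ft_force: [0.7, -0.4, -0.2]
gripper_width: 0.0644
gripper_force: 0.0
```

>>> play_rows(commands=[[[-0.3,-0.1,0,0,0,0,0.8],[-0.3,-0.09,0,0,0,0,0.8],[-0.35,0,0,0,0,0,0.8],[0,0,0,0,0,0,0.8],[0,0,0,0,0,0,0.8],[0,0,0,0,0,0,0.8]]])

```text
time_s: 12.13
eef_pos: [0.4595, -0.0689, 0.1576]
eef_rot: [0.122, 0.993, 0.0, 0.001]
ft_force: [-0.1, 0.1, 0.2]
gripper_width: 0.0706
gripper_force: 0.0
```

```bash
python3 look.py w5 coupling:.023 plug_steel:.03 plug_brass:.03 tee_brass:.031
```

```text
12.1833 [ 0.46   -0.0688  0.1575] tool y deg 76.0
coupling [(array([254.4, 209.9]), 0.87, array([ 0.4599, -0.0693]))]
plug_steel [(array([323.2, 340.3]), 0.76, array([ 0.6119, -0.0362]))]
plug_brass [(array([253.1, 208.5]), 0.18, array([ 0.4559, -0.0693]))]
tee_brass [(array([134.3, 248.6]), 0.82, array([ 0.4669, -0.1755]))]
```

View pics/w5.png

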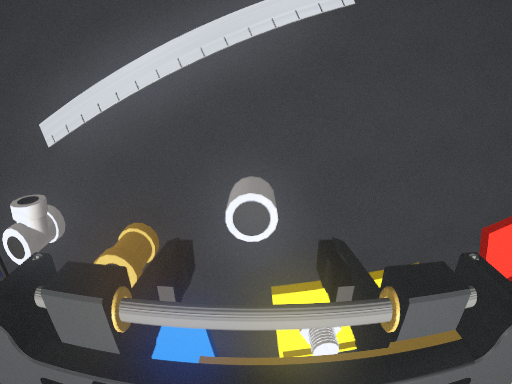

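The coupling's top is at (251,216), centred between the fingers. The steel plug stands in the yellow tray at (323,340).

>>> play_rows(commands=[[[-0.02,0,-0.25,0,0,0,0.8],[0,0,-0.3,0,0,0,0.8],[0,0,-0.28,0,0,0,0.8],[0,0,0,0,0,0,0.8],[0,0,0,0,0,0,0],[0,0,0,0,0,0,0],[0,0,0,0,0,0,0],[0,0,0,0,0,0,0],[0,0,0,0,0,0,0],[0,0,0,0,0,0,0],[0,0,0,0,0,0,0],[0,0,0,0,0,0,0]]])

```text
time_s: 13.38
eef_pos: [0.458, -0.0704, 0.0808]
eef_rot: [0.123, 0.992, -0.001, 0.0]
ft_force: [-0.7, 0.1, 7.9]
gripper_width: 0.0376
gripper_force: 30.0
```

>>> play_rows(commands=[[[0,0,0,0,0,0,0],[0,0,0,0,0,0,0],[0,0,0.2,0,0,0,0],[0,0,0.35,0,0,0,0],[0,0,0.35,0,0,0,0],[0,0,0.2,0,0,0,0],[0,0,0,0,0,0,0]]])

```text
time_s: 13.97
eef_pos: [0.459, -0.0701, 0.1934]
eef_rot: [0.123, 0.992, 0.0, 0.003]
ft_force: [0.4, 1.1, -3.3]
gripper_width: 0.0372
gripper_force: 30.0
```

>>> play_rows(commands=[[[0.1,0.2,0,0,0,0,0],[0.15,0.3,0,0,0,0,0],[0.15,0.3,0,0,0,0,0],[0.15,0.3,0,0,0,0,0],[0.15,0.3,0,0,0,0,0],[0.15,0.3,0,0,0,0,0],[0.15,0.3,0,0,0,0,0],[0.15,0.3,0,0,0,0,0],[0.14,0.3,0,0,0,0,0],[0.14,0.3,0,0,0,0,0],[0,0.3,0,0,0,0,0],[0,0,0,0,0,0,0]]])

```text
time_s: 14.97
eef_pos: [0.5988, 0.2594, 0.1885]
eef_rot: [0.118, 0.993, 0.003, -0.001]
ft_force: [-0.8, 3.0, -2.4]
gripper_width: 0.0371
gripper_force: 30.0
```

>>> play_rows(commands=[[[0,0,-0.3,0,0,0,0],[0,0,-0.3,0,0,0,0],[0,0,-0.2,0,0,0,0],[0,0,-0.15,0,0,0,0],[0,0,0,0,0,0,0],[0,0,0,0,0,0,0]]])

```text
time_s: 15.47
eef_pos: [0.6, 0.25, 0.0937]
eef_rot: [0.122, 0.993, -0.001, -0.001]
ft_force: [1.3, -0.0, -2.4]
gripper_width: 0.0375
gripper_force: 30.0
```

>>> play_rows(commands=[[[0,0,-0.04,0,0,0,0],[0,0,-0.04,0,0,0,0],[0,0,0,0,0,0,0],[0,0,0,0,0,0,0]]])

```text
time_s: 15.8
eef_pos: [0.601, 0.2502, 0.0874]
eef_rot: [0.122, 0.992, -0.0, -0.0]
ft_force: [0.8, -0.2, -2.1]
gripper_width: 0.0375
gripper_force: 30.0
```

>>> play_rows(commands=[[[0,0,-0.02,0,0,0,0],[0,0,0,0,0,0,0],[0,0,0,0,0,0,0]]])

```text
time_s: 16.05
eef_pos: [0.6008, 0.2503, 0.0849]
eef_rot: [0.122, 0.993, -0.0, -0.0]
ft_force: [0.8, -0.1, -2.3]
gripper_width: 0.0376
gripper_force: 30.0
```

>>> play_rows(commands=[[[0,0,-0.02,0,0,0,0],[0,0,0,0,0,0,0],[0,0,0,0,0,0,0]]])

```text
time_s: 16.3
eef_pos: [0.6008, 0.2503, 0.0848]
eef_rot: [0.122, 0.992, -0.001, -0.0]
ft_force: [-3.4, -2.2, 11.9]
gripper_width: 0.0375
gripper_force: 30.0
```

>>> play_rows(commands=[[[0,0,0,0,0,0,0.8],[0,0,0,0,0,0,0.8],[0,0,0,0,0,0,0.8],[0,0,0,0,0,0,0.8],[0,0,0,0,0,0,0.8],[0,0,0,0,0,0,0.8],[0,0,0.2,0,0,0,0.8],[0,0,0.3,0,0,0,0.8],[0,0,0.35,0,0,0,0.8],[0,0,0.35,0,0,0,0.8],[-0.1,-0.2,0,0,0,-0.01,1],[-0.1,-0.3,0,0,0,-0.01,1]]])

```text
time_s: 17.3
eef_pos: [0.5814, 0.2046, 0.2056]
eef_rot: [0.183, 0.983, 0.003, 0.002]
ft_force: [-0.8, -0.1, 0.2]
gripper_width: 0.0818
gripper_force: 0.0
```

>>> play_rows(commands=[[[-0.1,-0.3,0,0,0,-0.012,1],[-0.1,-0.3,0,0,0,-0.012,1],[-0.1,-0.3,0,0,0,-0.012,1],[-0.1,-0.3,0,0,0,-0.012,1],[-0.1,-0.3,0,0,0,-0.012,1],[-0.1,-0.3,0,0,0,-0.012,1],[-0.1,-0.3,0,0,0,-0.012,1],[-0.1,-0.3,0,0,0,-0.012,1],[-0.1,-0.3,0,0,0,-0.012,1],[-0.1,-0.3,0,0,0,-0.012,1],[-0.1,-0.3,0,0,0,-0.004,1],[-0.13,-0.3,0,0,0,0,1]]])

```text
time_s: 18.3
eef_pos: [0.4578, -0.161, 0.2029]
eef_rot: [0.544, 0.839, 0.0, -0.0]
ft_force: [1.3, -1.6, 0.4]
gripper_width: 0.0882
gripper_force: 0.0
```

>>> play_rows(commands=[[[0,-0.2,-0.1,0,0,0,1],[0,0,-0.1,0,0,0,1],[0,0,0,0,0,0,1],[0,0,0,0,0,0,1],[0,0,0,0,0,0,1]]])

```text
time_s: 18.72
eef_pos: [0.4581, -0.1787, 0.1831]
eef_rot: [0.543, 0.84, 0.0, -0.001]
ft_force: [-0.3, -0.0, -0.4]
gripper_width: 0.0883
gripper_force: 0.0
```

```bash
python3 look.py w6 tee_brass:.031 tee_steel:.031 tray_blue:.004
```

```text
18.7667 [ 0.4583 -0.1787  0.1832] tool y deg 24.2
tee_brass [(array([274.7, 224.7]), 0.75, array([ 0.4818, -0.1902]))]
tee_steel [(array([192.5, 279.8]), 0.59, array([ 0.4357, -0.2751]))]
tray_blue [(array([456.4, 133.8]), 0.54, array([ 0.6212, -0.0349]))]
```

View pics/w6.png

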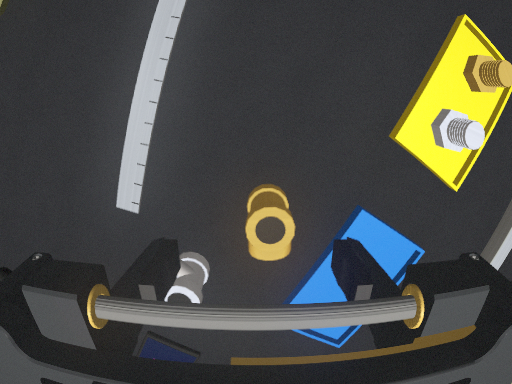

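The brass tee's top ring is at (270,229), with the branch pointing straight down the image at about (270,252), so the yaw is right. Both plugs stand in the yellow tray.

```bash
python3 - <<'E'
from h import *
print('top',w('wrist',(270,229),.062)[:2].round(4),'base back',w('wrist',(267,200),.007)[:2].round(4))
for uv in((361,208),(424,252),(341,346)):print(w('wrist',uv,.014)[:2].round(4))
E
```

```text
top [ 0.4724 -0.1837] base back [ 0.4707 -0.1802]
[ 0.5541 -0.1491]
[ 0.6528 -0.1624]
[ 0.6358 -0.3145]
```

>>> play_rows(commands=[[[0.14,-0.04,-0.2,0,0,0,0.8],[0,0,-0.2,0,0,0,0.8],[0,0,-0.25,0,0,0,0.8],[0,0,-0.18,0,0,0,0.8],[0,0,0,0,0,0,0.8],[0,0,0,0,0,0,0],[0,0,0,0,0,0,0],[0,0,0,0,0,0,0],[0,0,0,0,0,0,0],[0,0,0,0,0,0,0],[0,0,0,0,0,0,0],[0,0,0,0,0,0,0]]])

```text
time_s: 19.92
eef_pos: [0.4724, -0.1838, 0.1006]
eef_rot: [0.544, 0.839, 0.0, 0.0]
ft_force: [0.7, 0.1, 6.4]
gripper_width: 0.0363
gripper_force: 30.0
```

>>> play_rows(commands=[[[0,0,0,0,0,0,0],[0,0,0,0,0,0,0],[0,0,0,0,0,0,0]]])

```text
time_s: 20.17
eef_pos: [0.4725, -0.1838, 0.1006]
eef_rot: [0.544, 0.839, 0.0, 0.0]
ft_force: [0.2, 1.3, 6.6]
gripper_width: 0.0365
gripper_force: 30.0
```

>>> play_rows(commands=[[[0,0,0.2,0,0,0,0],[0,0,0.3,0,0,0,0],[0.1,0,0.3,0,0,0.015,0],[0.1,0,0,0,0,0.018,0],[0.15,0,0,0,0,0.018,0],[0.15,0,0,0,0,0.018,0],[0.15,0,0,0,0,0.018,0],[0.15,0,0,0,0,0.018,0],[0.15,-0.05,0,0,0,0.018,0],[0.15,-0.05,0,0,0,0.018,0],[0.1,0,0,0,0,0.016,0],[0,0,0,0,0,0.008,0]]])

```text
time_s: 21.17
eef_pos: [0.5928, -0.1943, 0.1786]
eef_rot: [0.055, 0.999, -0.0, -0.0]
ft_force: [-0.4, 0.9, -4.8]
gripper_width: 0.0365
gripper_force: 30.0
```

>>> play_rows(commands=[[[0,0,0,0,0,0,0],[0,0,0,0,0,0,0],[0,0,0,0,0,0,0]]])

```text
time_s: 21.42
eef_pos: [0.5905, -0.1939, 0.1791]
eef_rot: [0.057, 0.998, -0.001, -0.002]
ft_force: [1.2, 0.3, -5.3]
gripper_width: 0.0366
gripper_force: 30.0
```

```bash
python3 look.py w7 tee_steel:.031 tee_brass:.11
```

```text
21.4667 [ 0.5908 -0.1939  0.1793] tool y deg 83.5
tee_steel [(array([124.6,  26.9]), 0.82, array([ 0.4287, -0.281 ]))]
tee_brass [(array([256.9, 261. ]), 0.71, array([ 0.5974, -0.1936])), (array([477.4, 199.1]), 0.54, array([ 0.5764, -0.0435]))]
```

View pics/w7.png

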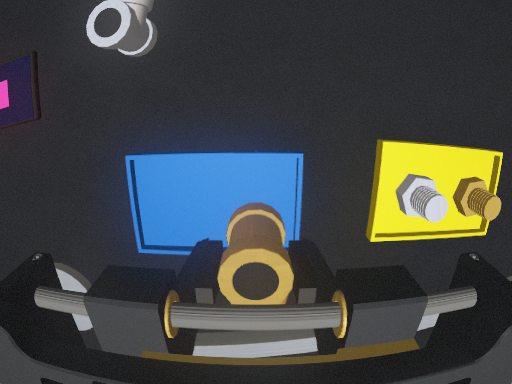

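The brass tee is held upright, aligned with the blue tray and over its right half. I'll lower it now.

>>> play_rows(commands=[[[0,0,-0.2,0,0,0,0],[0,0,-0.25,0,0,0,0],[0,0,-0.15,0,0,0,0],[0,0,-0.06,0,0,0,0],[0,0,-0.05,0,0,0,0],[0,0,0,0,0,0,0],[0,0,0,0,0,0,0],[0,0,0,0,0,0,0]]])

```text
time_s: 22.23
eef_pos: [0.5924, -0.1938, 0.1099]
eef_rot: [0.057, 0.998, -0.001, 0.001]
ft_force: [0.9, 0.0, -4.3]
gripper_width: 0.0367
gripper_force: 30.0
```

>>> play_rows(commands=[[[0,0,-0.02,0,0,0,0],[0,0,0,0,0,0,0],[0,0,0,0,0,0,0]]])

```text
time_s: 22.48
eef_pos: [0.5918, -0.1939, 0.1071]
eef_rot: [0.057, 0.998, -0.001, -0.0]
ft_force: [0.3, -0.6, -5.6]
gripper_width: 0.0369
gripper_force: 30.0
```

>>> play_rows(commands=[[[0,0,-0.02,0,0,0,0],[0,0,0,0,0,0,0],[0,0,0,0,0,0,0]]])

```text
time_s: 22.73
eef_pos: [0.5917, -0.1938, 0.1048]
eef_rot: [0.056, 0.998, -0.001, -0.0]
ft_force: [0.1, 0.5, -3.8]
gripper_width: 0.0365
gripper_force: 30.0
```

>>> play_rows(commands=[[[0,0,-0.01,0,0,0,0],[0,0,0,0,0,0,0],[0,0,0,0,0,0,0]]])

```text
time_s: 22.98
eef_pos: [0.5919, -0.1937, 0.1047]
eef_rot: [0.056, 0.998, -0.001, -0.0]
ft_force: [-3.2, -0.1, 6.1]
gripper_width: 0.0363
gripper_force: 30.0
```

>>> play_rows(commands=[[[0,0,0,0,0,0,0.6],[0,0,0,0,0,0,0.6],[0,0,0,0,0,0,0.6],[0,0,0,0,0,0,0.6],[0,0,0,0,0,0,0.6],[0,0,0.2,0,0,0,0.6],[0,0,0.35,0,0,0,0.6],[0,0,0.35,0,0,0,0.6],[-0.2,-0.1,0,0,0,-0.012,0.8],[-0.3,-0.15,0,0,0,-0.012,0.8],[-0.3,-0.15,0,0,0,0,0.8],[-0.3,-0.15,0,0,0,0,0.8]]])

```text
time_s: 23.98
eef_pos: [0.4807, -0.2491, 0.1941]
eef_rot: [0.131, 0.991, -0.001, -0.0]
ft_force: [-0.8, -0.1, -1.2]
gripper_width: 0.0706
gripper_force: 0.0
```

>>> play_rows(commands=[[[-0.3,-0.15,0,0,0,0,0.8],[-0.2,-0.15,0,0,0,0,0.8],[0,0,-0.1,0,0,0,0.8],[0,0,0,0,0,0,0.8],[0,0,0,0,0,0,0.8],[0,0,0,0,0,0,0.8]]])

```text
time_s: 24.48
eef_pos: [0.4334, -0.2777, 0.184]
eef_rot: [0.131, 0.991, -0.0, 0.0]
ft_force: [-0.9, 0.5, -0.5]
gripper_width: 0.0703
gripper_force: 0.0
```

```bash
python3 look.py w8 tee_steel:.031 tee_brass:.035
```

```text
24.5333 [ 0.4333 -0.2777  0.184 ] tool y deg 75.0
tee_steel [(array([251.5, 195.5]), 0.56, array([ 0.4275, -0.279 ]))]
tee_brass []
```

View pics/w8.png

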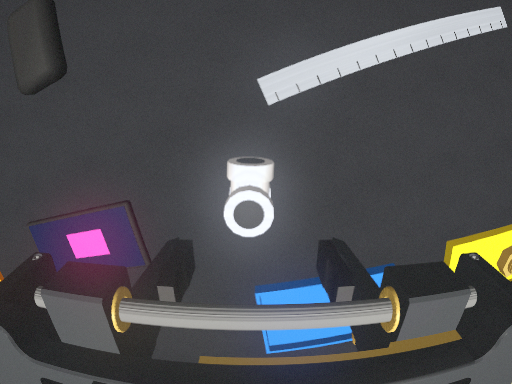

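The steel tee's ring is at (248,212), with the branch straight up the image at (250,168), so it's aligned with the gripper.

```bash
python3 - <<'E'
from h import *
print('top',w('wrist',(248,212),.062)[:2].round(4))
print('phone corner',w('wrist',(128,204),.009)[:2].round(4),w('wrist',(149,268),.009)[:2].round(4))
E
```

```text
top [ 0.4287 -0.2821]
phone corner [ 0.4109 -0.4008] [ 0.4839 -0.4084]
```

>>> play_rows(commands=[[[-0.04,-0.04,-0.2,0,0,0,0.8],[0,0,-0.2,0,0,0,0.8],[0,0,-0.25,0,0,0,0.8],[0,0,-0.18,0,0,0,0.8],[0,0,0,0,0,0,0.8],[0,0,0,0,0,0,0],[0,0,0,0,0,0,0],[0,0,0,0,0,0,0],[0,0,0,0,0,0,0],[0,0,0,0,0,0,0],[0,0,0,0,0,0,0],[0,0,0,0,0,0,0]]])

```text
time_s: 25.63
eef_pos: [0.4283, -0.2827, 0.1015]
eef_rot: [0.131, 0.991, -0.0, 0.0]
ft_force: [-0.1, 1.3, 6.3]
gripper_width: 0.0367
gripper_force: 29.9
```

>>> play_rows(commands=[[[0,0,0,0,0,0,0],[0,0,0,0,0,0,0],[0,0,0,0,0,0,0]]])

```text
time_s: 25.88
eef_pos: [0.4283, -0.2826, 0.1015]
eef_rot: [0.131, 0.991, -0.001, 0.0]
ft_force: [0.5, 0.8, 6.2]
gripper_width: 0.0368
gripper_force: 29.9
```

>>> play_rows(commands=[[[0,0,0.2,0,0,0,0],[0,0,0.3,0,0,0,0],[0,0,0.35,0,0,0,0],[0.2,0,0,0,0,0.012,0],[0.25,0.05,0,0,0,0.012,0],[0.25,0.06,0,0,0,0,0],[0.25,0,0,0,0,0,0],[0.25,0,0,0,0,0,0],[0.25,0,0,0,0,0,0],[0.25,0,0,0,0,0,0],[0,0,0,0,0,0,0],[0,0,0,0,0,0,0]]])

```text
time_s: 26.88
eef_pos: [0.598, -0.2712, 0.1848]
eef_rot: [0.056, 0.998, -0.0, -0.001]
ft_force: [-0.8, 0.3, -3.0]
gripper_width: 0.0366
gripper_force: 30.0
```

>>> play_rows(commands=[[[0,0,-0.2,0,0,0,0],[0,0,-0.25,0,0,0,0],[0,0,-0.15,0,0,0,0],[0,0,-0.1,0,0,0,0],[0,0,0,0,0,0,0],[0,0,0,0,0,0,0],[0,0,0,0,0,0,0]]])

```text
time_s: 27.47
eef_pos: [0.5983, -0.2719, 0.1168]
eef_rot: [0.057, 0.998, -0.001, 0.0]
ft_force: [0.7, -0.3, -3.2]
gripper_width: 0.0366
gripper_force: 30.0
```

Touch height should be about .1055.

>>> play_rows(commands=[[[0,0,-0.06,0,0,0,0],[0,0,-0.03,0,0,0,0],[0,0,0,0,0,0,0],[0,0,0,0,0,0,0]]])

```text
time_s: 27.8
eef_pos: [0.5976, -0.2718, 0.1067]
eef_rot: [0.056, 0.998, -0.001, -0.001]
ft_force: [0.0, 0.5, -2.7]
gripper_width: 0.036
gripper_force: 30.0
```

>>> play_rows(commands=[[[0,0,-0.02,0,0,0,0],[0,0,0,0,0,0,0],[0,0,0,0,0,0,0]]])

```text
time_s: 28.05
eef_pos: [0.5984, -0.2717, 0.1056]
eef_rot: [0.056, 0.998, -0.001, 0.0]
ft_force: [0.0, -0.1, 2.0]
gripper_width: 0.0362
gripper_force: 30.0
```

Contact. I'll release, retreat up and back, then check.

>>> play_rows(commands=[[[0,0,0,0,0,0,0.55],[0,0,0,0,0,0,0.55],[0,0,0,0,0,0,0.55],[0,0,0,0,0,0,0.55],[0,0,0,0,0,0,0.55],[0,0,0.2,0,0,0,0.55],[0,0,0.35,0,0,0,0.55],[0,0,0.35,0,0,0,0.55],[0,0,0.35,0,0,0,0.55],[-0.2,0,0.35,0,0,0,0.55],[-0.3,0,0.2,0,0,0,0.55],[-0.3,0,0,0,0,0,0.55]]])

```text
time_s: 29.05
eef_pos: [0.5197, -0.2714, 0.2895]
eef_rot: [0.056, 0.998, -0.002, 0.004]
ft_force: [0.2, -0.4, -0.9]
gripper_width: 0.0484
gripper_force: 0.0
```

>>> play_rows(commands=[[[-0.3,0,0,0,0,0,0.55],[-0.3,0,0,0,0,0,0.55],[-0.2,0,0,0,0,0,0.55],[0,0,0,0,0,0,0.55],[0,0,0,0,0,0,0.55],[0,0,0,0,0,0,0.55]]])

```text
time_s: 29.55
eef_pos: [0.4389, -0.2718, 0.2851]
eef_rot: [0.056, 0.998, -0.001, 0.001]
ft_force: [0.4, -0.2, -0.3]
gripper_width: 0.0485
gripper_force: 0.0
```

```bash
python3 - <<'E'
from h import *
a=capture('scene')[130:280,130:460];b=capture('top')[110:250,70:450]
f=lambda i:cv2.resize(i,(750,int(750*i.shape[0]/i.shape[1])),interpolation=cv2.INTER_CUBIC)[:299]
cv2.imwrite('pics/end.png',np.vstack([f(a),f(b)]))
E
```

```text
(no output)
```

View pics/end.png

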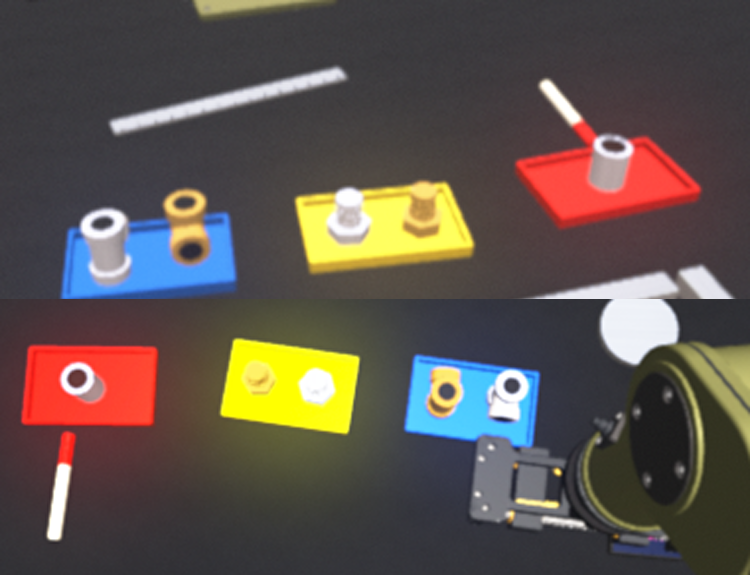

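The picture shows all five pieces upright in their trays, with the marker undisturbed and the gripper clear.

```bash
python3 -c "
from workcell import *
print(sign_off())"
```

```text
the job is handed in; nothing more can be done
None
```

The job is handed in at about 30 s on the robot's clock: both tees are in the blue tray, both plugs in the yellow and the coupling in the red, all upright in the last pictures; I didn't touch the marker or the phone, and sign-off returned no verdict.

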